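# Click the sample cell into the photometer's cell holder

### The arm

A 6-joint arm with a two-finger parallel gripper is mounted at the origin on the work surface; the furniture and walls round the work are solid. World frame = base frame: x ahead of the robot, y to its left, z up, the work surface at z = 0. Lengths are in m, angles in rad, forces in N, time in s.
With the tool pointing down it reaches from about 0.275 to 0.875 m from the base axis. Payload 12.5 kg.
Tool frame: the origin (TCP) lies on the centre line of the jaws, within the pads' length; the fingertips stand manip.tips_ahead ahead of it and the grasp point (between the pads) lies 5 mm behind it (manip.tips_ahead is the distance from the TCP to the fingertips, in m); z points along the fingers, y is the line along which they close (so a half turn about z gives the same grasp; the last joint's range is limited). The gripper opens to 85 mm and grips with 20 to 120 N. Pads are 22 mm wide; open, the fingers measure 114 mm over their backs; the gripper's body (76 mm by 85 mm) begins 54 mm behind the grasp point. The pads swing forward as they close: fully open they stand 13 mm farther back than shut.
Start: joints at [1.173, 0.351, 1.652, -0, 1.139, -0.085], TCP at [0.169, 0.523, 0.245] pointing down, gripper open.
Joint ranges: [-2.75, 2.75], [-0.79, 2.1], [0.01, 2.65], [-1.57, 4.71], [0.07, 3.14], [-2.87, 2.87]. Speed limits (rad/s): [2.22, 2.22, 2.79, 3.14, 3.14, 3.14].

### API

Orientations are given as a rotation vector (axis times angle).
In Python, from workcell import telemetry, eyes, order, manip gives the robot as it stands.
- The arm moves only by the tool arm_command, never from a script. Its argument "steps" is a list of rows, each a list of 7 numbers: the shift along the tool's x, y, z in cm, then the turn, a rotation vector about the tool's x, y, z in rad, then the gripper's target within -1 to 1 (fully open at 1, half-way at 0, shut at -1). A call has exactly 10 rows; each row shifts and turns the commanded pose from where the row before left it, along the tool's axes as they then stand; what a row does not reach is not made up. A row lasts 1/12 s, in which the tool goes at most 41.7 mm and 7.16 degrees, less where a joint would pass 70% of its speed; a pose out of reach is approached as far as the arm can. A call is refused whole if a number of a shift passes 4.17 or a number of a turn 0.125, either way. A call with a gripper value outside its range is refused whole. The fingers move at their own pace and stop on an object; "newtons" is the grip in N (left out, the last holds). Time passes only in rows, so rows that do not move let the fingers close, or fill a call up. It gives the time, the measured TCP pose, the force, the opening and the grip force at its end, in the units of the state.
- telemetry.get_state(): the state, without advancing time (a new reading comes with each control period).
- eyes.grab_frame(name): name is "side" or "top"; returns a dict with "frame" (384x512x3 uint8, red, green, blue), "depth" (384x512 float32, m along the optical axis (not along the pixel's ray), 0 where there is no reading), "K" (3x3 intrinsics, pixels), "k1" (the pictures are not rectified: a ray, as slopes to the right and down, at radius r is drawn at 1 + k1 r^2 times it, then the intrinsics apply), "R" (3x3) and "t" (3): a world point X has camera coordinates R X + t. Camera axes: x right, y down, z forward; pixel columns grow to the right and rows downward; lengths in m; the calibration is good to about 2 mm. A picture is of the moment at which its call begins.
- order.sign_off(): hands the job in; it is judged then, once.
Trained networks look in the newest picture that a camera, given by its name, has taken for a name from the list of things; names that differ only in an ending like _2 or _b are one class to them, and where a whole thing is asked for, a point or a joint stands for the part that bears it (a point fixed in the world has none). Each returns a list of dicts, best first, with "confidence" (0 to 1); they miss things now and then, are a little off and sometimes report something else, mostly with a low value. They report only what shows in the picture. A call takes as long as a camera call. They do not tell look-alikes from the thing itself.
- eyes.boxes_of(camera, label): "xyz" ([x, y, z] in m, in world coordinates, good to about 4 mm: the middle of the surface that is visible of it).
- eyes.regions_of(camera, label): "mask" (384x512 bool, what is visible of it).
- eyes.tip_of(camera, label): "xyz" ([x, y, z] in m, in world coordinates, good to about 4 mm: a listed point, or the origin of a listed thing).
The state is a dict: "t": time; "qpos": joint angles; "qvel": joint speeds; "joint_torque": joint torques, N m; "tool_pos": TCP position; "eef_rot": TCP orientation; "ft_force": force on the tool from outside, world axes, zero at the start; "ft_torque": the same for the moment, N m; "gripper_width": opening from 0.0 (shut) to 1.0 (fully open); "grasp_force": force on a finger pad.
Only numpy, scipy, OpenCV 4.12 (cv2) and the standard library are available. Lean on these libraries where they do the work, as an engineer would, in place of code of your own. Each camera call takes 0.05 s, during which the arm holds its last target. There are 200 camera calls.

### The job

Take the tall grooved sample cell from the counter, put it foot first into the rectangular well of the cell holder and push it down slowly and gently, never with more than 25 N, until the holder's sprung side ball clicks into the cell's groove and keeps it down. Let go and leave the cell held upright there; leave the short blank cell where it stands.

Things in the scene. Friction and masses are not known exactly. Their poses are not given: they have to be found in the camera images.
- cell_mid (a point): Centre (65 mm above the foot) of the loose sample cell: an upright bar 30 mm (its x) by 22 mm (its y), 130 mm tall, 0.1 to 0.16 kg; metal, the top 30 mm ribbed black plastic, meant to be gripped there across the 22 mm (along y). z points up. The lowest 10 mm taper to 20 x 18 mm.
- cell_groove (a point): Point on the cell's axis 39 mm above its foot, at mid-height of its grooves: on both the +x and the -x side a groove 6 mm deep runs along y, from 32 to 46 mm above the foot. The cell may go in either way round (half a turn about z).
- blank_mid (a point): Centre (34 mm above the foot) of the short blank cell: the same cross-section, but only 68 mm tall and without grooves, standing loose near the sample cell. To be left where it stands (within 30 mm).
- holder: The fixed cell holder, origin at the centre of its underside on the counter, z up: base plate 120 x 80 x 12 mm, on it a grey tower 68 mm (x) by 60 mm (y), top 90 mm above the counter. The sample cell breaks if it and the holder press on each other with more than 25 N.
- well_mouth (a point): Centre of the mouth of the vertical well in the tower's top face, 90 mm above the counter; axes as the holder's. The well is 32.4 mm along x, 24.4 mm along y; a bevel widens its mouth by 5 mm on each side, 5 mm deep. The cell's x must lie along the holder's x.
- housing (a point): Top of the black plunger housing on the tower's -x side, 74 mm above the counter. Behind it a sprung ball, 12 mm across, stands 5.5 mm out of the well's -x wall, with a pad sprung upward (0.8 N/mm) below it. Both are set together at an unmeasured height that varies by 16 mm up or down: the held cell's foot is 25 mm (8 to 42) above the counter.
- ball (a joint): How far the ball is pressed back, m: 0 when out (well empty or in the groove), 0.002 to 0.005 on the cell's flat side. Pushing takes 3 to 10 N past the ball for some 28 mm, then it snaps into the groove and the force drops; 2 mm farther the pad stops hard. Pressed slowly to 11 to 13 N it has clicked and is at that stop; let go, it rises 1 to 3 mm and is held.
Not all that is in view belongs to the job. What is shaped like the part that bears cell_mid but brown or orange is not meant.

How it is judged:
By the outcome, as a careful person would: the job done as asked, in the order asked, and still so for the second after the job is handed in, with the robot touching nothing.
It also fails if it takes over 64 s, if anything falls off the work surface, if the arm or the gripper's body presses on something with over 40 N, if the wrist force passes 120 N, or if a joint passes its speed limit or range.

## Working session

There is one attempt and no reset: what is moved stays moved. The work goes in short steps, Python scripts to look and compute and a tool call to move; the robot and the scene stay as the last step left them, time stands still between calls to the robot, and variables do not carry over. Pictures are saved under pics/ and viewed, at most 10 in all, crops included, and the job is handed in when it is done.

Besides the shell and the picture viewer there is one more tool, called by a JSON object that holds its "api" and its "payload". arm_command: Moves the arm, as the interface text tells. Its arguments: {"type":"object","properties":{"steps":{"type":"array"},"newtons":{"type":"number"}},"required":["steps"]}

```bash
mkdir -p pics; cat > h.py <<'E'
import numpy as np, cv2
from workcell import telemetry, eyes, order, manip
def cloud(f):
    K=f["K"];h,w=f["depth"].shape
    u,v=np.meshgrid(np.arange(w),np.arange(h))
    xd=np.stack([(u-K[0,2])/K[0,0],(v-K[1,2])/K[1,1]],-1); x=xd.copy()
    for _ in range(20): x=xd/(1+f["k1"]*(x**2).sum(-1,keepdims=True))
    z=f["depth"][...,None]
    return (np.concatenate([x*z,z],-1)-f["t"])@f["R"]
def save(f,n): cv2.imwrite("pics/"+n+".png",cv2.cvtColor(f["frame"],cv2.COLOR_RGB2BGR))
E
python3 - <<'E'
from h import *
np.set_printoptions(precision=4,suppress=True)
s=telemetry.get_state();print(s, manip.tips_ahead)
ims=[]
for c in("side","top"):
    f=eyes.grab_frame(c); ims.append(f["frame"]); np.savez(c+".npz",**f)
    print(c,f["k1"],"cam",-f["R"].T@f["t"])
    for l in("cell_mid","cell_groove","blank_mid","holder","well_mouth","housing"):
        print(l,[(np.round(d["xyz"],4),round(d["confidence"],2)) for d in eyes.tip_of(c,l)])
    for l in("cell_mid","blank_mid"): print("box",l,[(np.round(d["xyz"],4),round(d["confidence"],2)) for d in eyes.boxes_of(c,l)])
cv2.imwrite("pics/side.png",ims[0][...,::-1]);cv2.imwrite("pics/top.png",ims[1][...,::-1])
E
```

```text
{'t': 0.0, 'qpos': array([ 1.1734,  0.3513,  1.6524,  0.    ,  1.1391, -0.0846]), 'qvel': array([ 0.0009,  0.0008, -0.0004,  0.0017, -0.0021, -0.    ]), 'joint_torque': array([  0.0004, -50.6102, -29.1404,  -0.0001,   0.0043,  -0.    ]), 'tool_pos': array([0.1691, 0.523 , 0.2447]), 'eef_rot': array([-0.4893, -3.103 ,  0.0019]), 'ft_force': array([0.6081, 0.1364, 0.5844]), 'ft_torque': array([-0.0031, -0.0677, -0.0099]), 'grasp_force': 0.0, 'gripper_width': 1.0024680175690992} 0.014
side -0.12517286806333205 cam [0.5522 0.854  0.4229]
cell_mid [(array([0.5988, 0.0035, 0.0613]), 0.85), (array([0.633 , 0.1705, 0.0659]), 0.62), (array([0.5696, 0.1017, 0.0676]), 0.58)]
cell_groove [(array([0.6316, 0.1689, 0.0392]), 0.93), (array([0.5976, 0.0041, 0.0381]), 0.71), (array([ 0.484 , -0.1061,  0.0706]), 0.7), (array([0.5691, 0.0975, 0.039 ]), 0.59)]
blank_mid [(array([0.5655, 0.2359, 0.0346]), 0.96), (array([0.5717, 0.1005, 0.0663]), 0.16)]
holder [(array([ 0.5258, -0.0964,  0.0014]), 0.78)]
well_mouth [(array([ 0.5255, -0.0945,  0.0886]), 0.77)]
housing [(array([ 0.4816, -0.1051,  0.0704]), 0
[... 392 characters left out ...]
y([0.6297, 0.1721, 0.0651]), 0.6), (array([0.5707, 0.097 , 0.0674]), 0.52)]
cell_groove [(array([0.8034, 0.0862, 0.0384]), 0.83), (array([0.5968, 0.008 , 0.0397]), 0.79), (array([0.6308, 0.1684, 0.0386]), 0.65), (array([0.5714, 0.0991, 0.0411]), 0.54)]
blank_mid [(array([0.5636, 0.236 , 0.0377]), 0.69)]
holder [(array([ 0.5256, -0.0998,  0.0005]), 0.64)]
well_mouth [(array([ 0.5218, -0.0942,  0.0918]), 0.72)]
housing []
box cell_mid [(array([0.6263, 0.1674, 0.1308]), 0.69), (array([ 0.5156, -0.0939,  0.0697]), 0.66), (array([0.7969, 0.0897, 0.1218]), 0.56), (array([0.5979, 0.0082, 0.128 ]), 0.51), (array([0.5716, 0.0977, 0.1353]), 0.44)]
box blank_mid [(array([0.5664, 0.2328, 0.0696]), 0.5)]
```

View pics/side.png

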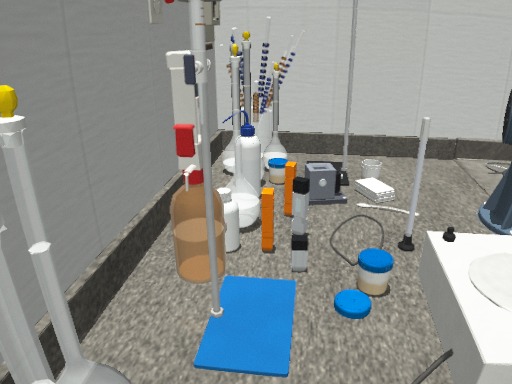

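View pics/top.png

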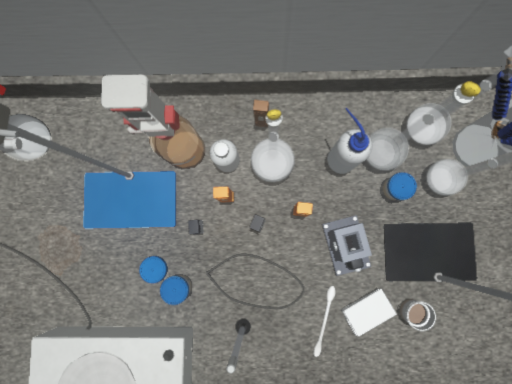

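The side view shows the metal cell with its black top at (300,205), the blank at (300,252), orange look-alikes at (267,220) and (290,190), and the grey holder at (322,183). The top view shows the cell at (257,222), the blank at (194,227), and the holder at (350,243), turned slightly. So the cell is the one at about (0.571, 0.098). Next I'll measure the yaws.

```bash
python3 - <<'E'
from h import *
np.set_printoptions(precision=4,suppress=True)
T=dict(np.load("top.npz"));S=dict(np.load("side.npz"))
PT,PS=cloud(T),cloud(S)
def sel(P,c,r,z0,z1):
    m=(np.hypot(P[...,0]-c[0],P[...,1]-c[1])<r)&(P[...,2]>z0)&(P[...,2]<z1); return m
def rect(m,P,n):
    q=P[m][:,:2]; r=cv2.minAreaRect((q*1000).astype(np.float32)); print(n,len(q),np.array(r[0]),np.array(r[1]),r[2],"z",np.median(P[m][:,2]))
for n,P in(("top",PT),("side",PS)):
    rect(sel(P,(.571,.098),.035,.115,.145),P,n+" celltop")
    rect(sel(P,(.571,.098),.035,.02,.14),P,n+" cell")
    rect(sel(P,(.524,-.096),.06,.084,.096),P,n+" tower")
    rect(sel(P,(.524,-.096),.1,.006,.018),P,n+" base")
    rect(sel(P,(.565,.235),.035,.058,.075),P,n+" blank")
# side: visible faces of the cell & tower -> plane direction
q=PT[sel(PT,(.524,-.096),.06,.084,.096)]
np.savetxt("/dev/null",q)
# crops enlarged
a=T["frame"][200:290,220:390][...,::-1]
cv2.imwrite("pics/crop.png",cv2.resize(a,None,fx=4.6,fy=4.6,interpolation=cv2.INTER_CUBIC))
for l in("cell_mid","housing","holder","well_mouth"):pass
E
```

```text
top celltop 172 [568.7454 100.2394] [22.8365 29.6531] 66.00291442871094 z 0.1303393894786127
top cell 184 [568.7454 100.2394] [22.8365 29.6531] 66.00291442871094 z 0.13019119997398793
top tower 799 [525.6918 -97.6633] [68.2393 60.5084] 13.690841674804688 z 0.08994757661715597
top base 888 [ 525.354  -126.5313] [120.3369 139.5455] 14.431026458740234 z 0.011974922211432834
top blank 154 [564.1905 237.9652] [23.0365 27.9767] 89.6287612915039 z 0.06852876024416489
side celltop 163 [568.4921 101.0071] [23.1448 31.1866] 70.84619140625 z 0.12590110483711023
side cell 802 [568.9579 101.7724] [24.954  33.4112] 71.8609848022461 z 0.08117161807608445
side tower 252 [523.5317 -95.9684] [71.1366 63.6431] 12.987772941589355 z 0.08935439666228445
side base 244 [494.8163 -71.848 ] [115.3975  48.1556] 37.01416778564453 z 0.011506983416478782
side blank 170 [563.5485 238.9415] [29.551  23.8673] 7.354325294494629 z 0.06704459478487539
```

View pics/crop.png

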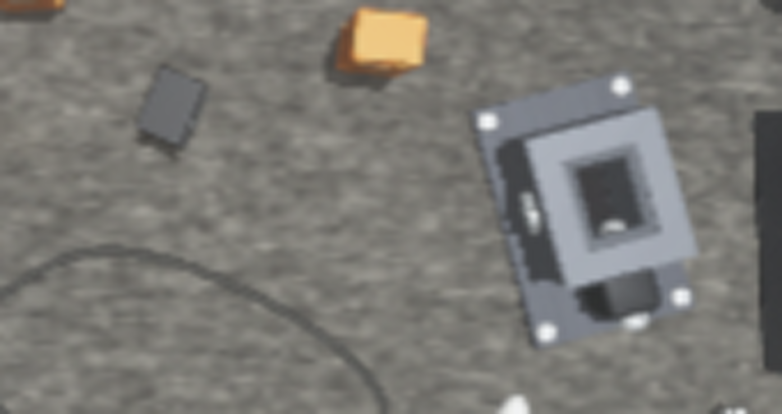

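```bash
python3 - <<'E'
from h import *
np.set_printoptions(precision=3,suppress=True)
for c in("top","side"):
    f=dict(np.load(c+".npz"));P=cloud(f)
    m=(f["depth"]>0)&(P[...,2]>.1)&(np.hypot(P[...,0],P[...,1])<.72)&(P[...,0]>-.1)&(P[...,0]<.75)
    n,L,st,_=cv2.connectedComponentsWithStats(m.astype(np.uint8))
    for i in range(1,n):
        q=P[L==i]
        if len(q)>8: print(c,st[i],"x",q[:,0].min(),q[:,0].max(),"y",q[:,1].min(),q[:,1].max(),"z",q[:,2].min(),q[:,2].max())
T=dict(np.load("top.npz"));P=cloud(T);S=dict(np.load("side.npz"));Q=cloud(S)
for uv in((242,325),(240,340),(236,355),(232,368),(90,355),(300,208),(222,193)): print(uv,P[uv[1],uv[0]])
for uv in((406,243),(415,185),(424,125),(440,250)): print("s",uv,Q[uv[1],uv[0]])
# well hole
c=np.array([.5257,-.0977])
m=(abs(P[...,0]-c[0])<.028)&(abs(P[...,1]-c[1])<.028)
m=(np.hypot(P[...,0]-c[0],P[...,1]-c[1])<.03)
K=T["K"]
# pixels within tower-top outline whose depth is lower than the top face
top=((np.hypot(P[...,0]-c[0],P[...,1]-c[1])<.05)&(abs(P[...,2]-.09)<.006)).astype(np.uint8)
hull=cv2.convexHull(cv2.findNonZero(top)); fill=cv2.fillConvexPoly(np.zeros_like(top),hull,1)
hole=(fill==1)&(top==0); hole=cv2.morphologyEx(hole.astype(np.uint8),cv2.MORPH_OPEN,np.ones((3,3)))
print("hole px",hole.sum()); v,u=np.nonzero(hole)
# project hole pixels on z=.088
C=-T["R"].T@T["t"]; d=P[v,u]-C; q=C+d*((.087-C[2])/d[:,2])[:,None]
r=cv2.minAreaRect((q[:,:2]*1000).astype(np.float32));print(r,q.mean(0))
E
```

```text
top [261 110  22  56 721] x 0.6886419638056442 0.7182841760962245 y 0.0451713370454565 0.08929750768330258 z 0.10005572915071666 0.3995143317582124
top [334 139  38  28 717] x 0.6819119235970991 0.7172254657801606 y -0.12627228665324336 -0.06269791502600768 z 0.10052092030253978 0.21754672133179104
top [221 159   9   4  13] x 0.696887471603756 0.7026135450146167 y 0.15604231661257842 0.17302115762542844 z 0.10014221064310265 0.10395684233310906
top [213 187  17  12 190] x 0.6196179766843084 0.6417157765856987 y 0.15685426252658533 0.18610405582523631 z 0.10041681470105021 0.13402369711376372
top [295 202  17  13 188] x 0.5842523912870696 0.6085356309775143 y -0.009428897954452502 0.021033954449075777 z 0.10044166554817432 0.1344628669201619
top [249 214  16  18 175] x 0.5521691217059289 0.585928489620664 y 0.08475481992659192 0.11465619443031264 z 0.10236370745870665 0.13394823556250876
top [454 279  58  23 392] x 0.4397659611383593 0.45182342358290495 y -0.2991814684107369 -0.2903897877603467 z 0.10062349992860548 0.28938115561363215
top [  29  336  155   48 6943] x 0.25680437645221
[... 1721 characters left out ...]
 0.1885150646412608 z 0.1007914967331161 0.131086738692455
side [ 426  227   86  139 7305] x 0.19022104983083232 0.3516721656513595 y 0.25080588257221736 0.5519399634087658 z 0.10000303528057335 0.12519847412883656
(242, 325) [0.349 0.138 0.03 ]
(240, 340) [0.344 0.135 0.128]
(236, 355) [0.344 0.134 0.223]
(232, 368) [0.342 0.135 0.28 ]
(90, 355) [0.319 0.427 0.119]
(300, 208) [0.596 0.013 0.131]
(222, 193) [0.629 0.168 0.131]
s (406, 243) [0.343 0.148 0.015]
s (415, 185) [0.344 0.144 0.144]
s (424, 125) [0.343 0.142 0.263]
s (440, 250) [0.336 0.315 0.102]
hole px 181
((525.6006469726562, -97.08995819091797), (31.786163330078125, 24.58794403076172), 13.121800422668457) [ 0.526 -0.097  0.087]
```

The measurements agree: the cell is at (0.569, 0.101) with yaw about −22°, and the holder at (0.5255, −0.097) with yaw about 13.7°. Its well is centred and 32×24.6 mm, and a rod stands at (0.343, 0.138), 0.28 m high. I'll start moving.

{"api": "arm_command", "payload": {"steps": [[-1.3, -0.7, -0.2, 0, 0, 0, 0.2], [-2.6, -1.4, -0.3, 0, 0, 0, 0.2], [-2.6, -1.4, -0.3, 0, 0, 0, 0.2], [-2.6, -1.4, -0.3, 0, 0, 0, 0.2], [-2.6, -1.4, -0.3, 0, 0, 0, 0.2], [-2.6, -1.4, -0.3, 0, 0, 0, 0.2], [-2.6, -1.4, -0.3, 0, 0, 0, 0.2], [-2.6, -1.4, 0, 0, 0, 0, 0.2], [-2.6, -1.4, 0, 0, 0, 0, 0.2], [-2.6, -1.4, 0, 0, 0, 0, 0.2]]}}

```text
t: 1.73
tool_pos: [0.3642, 0.3196, 0.2655]
eef_rot: [0.489, 3.103, 0.0]
ft_force: [0.8, 0.5, 0.5]
gripper_width: 0.599
grasp_force: 0.0
```

{"api": "arm_command", "payload": {"steps": [[-2.6, -1.4, 0, 0, 0, 0.01, 0.2], [-2.6, -1.4, 0, 0, 0, 0.01, 0.2], [-2.6, -1.4, 0, 0, 0, 0.01, 0.2], [-2.6, -1.4, 0, 0, 0, 0.01, 0.2], [-2.6, -1.4, 0, 0, 0, 0.01, 0.2], [-2.6, -1.4, 0, 0, 0, 0.01, 0.2], [-2.6, -1.4, 0, 0, 0, 0.01, 0.2], [-2.6, -1.4, 0, 0, 0, 0, 0.2], [-1.3, -0.7, 0, 0, 0, 0, 0.2], [0, 0, 0, 0, 0, 0, 0.2]]}}

```text
t: 2.57
tool_pos: [0.5314, 0.1314, 0.2651]
eef_rot: [0.602, 3.083, -0.0]
ft_force: [0.7, 0.2, -0.2]
gripper_width: 0.598
grasp_force: 0.0
```

{"api": "arm_command", "payload": {"steps": [[-1.2, -0.4, 0, 0, 0, 0, 0.2], [-1.2, -0.4, 0, 0, 0, 0, 0.2], [-1.2, -0.4, 0.5, 0, 0, 0, 0.2], [-1.0, -0.2, 1.5, 0, 0, 0, 0.2], [0, 0, 1.5, 0, 0, 0, 0.2], [0, 0, 1.5, 0, 0, 0, 0.2], [0, 0, 1.5, 0, 0, 0, 0.2], [0, 0, 1.0, 0, 0, 0, 0.2], [0, 0, 0.5, 0, 0, 0, 0.2], [0, 0, 0, 0, 0, 0, 0.2]]}}

```text
t: 3.4
tool_pos: [0.5673, 0.1031, 0.1843]
eef_rot: [-0.597, -3.083, 0.001]
ft_force: [-0.0, -0.5, 0.3]
gripper_width: 0.595
grasp_force: 0.0
```

```bash
python3 - <<'E'
from h import *
s=telemetry.get_state();print(s["tool_pos"],s["eef_rot"],s["ft_force"])
f=eyes.grab_frame("side");g=eyes.grab_frame("top")
a=cv2.resize(f["frame"][60:260,230:380],(600,800//1))[:600]
a=cv2.resize(f["frame"][90:270,240:360],None,fx=3.2,fy=3.2);b=cv2.resize(g["frame"][150:294,200:320],(384,461))
b=cv2.copyMakeBorder(b,0,a.shape[0]-b.shape[0],0,0,0)
cv2.imwrite("pics/above.png",np.hstack([a,b])[...,::-1])
E
```

```text
[0.56727814 0.10312173 0.18425472] [-5.96800106e-01 -3.08272529e+00  7.37929317e-04] [-0.03873409 -0.47863695  0.34641632]
```

View pics/above.png

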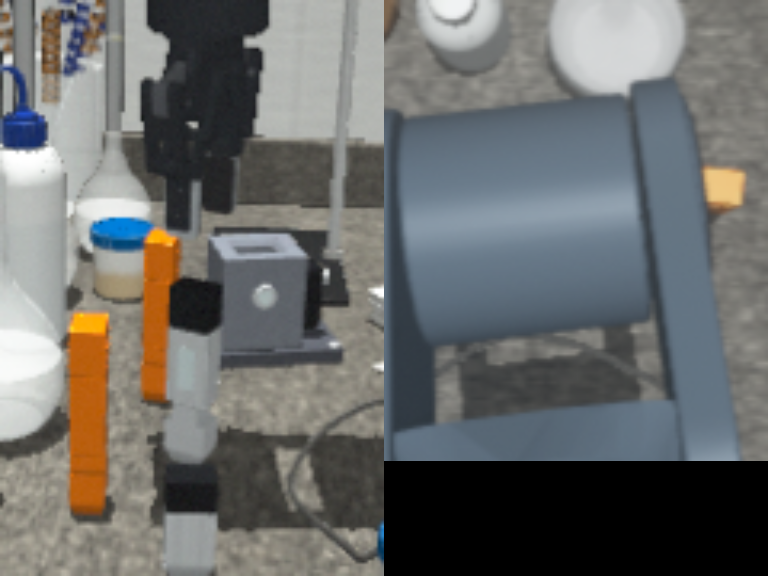

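The side view shows the gripper fingers directly over the cell's black top at (195,305) in the crop. The top camera's view is blocked by the arm. Descending and gripping.

{"api": "arm_command", "payload": {"steps": [[-0.2, -0.1, 0.5, 0, 0, 0, 0.2], [0, 0, 1.2, 0, 0, 0, 0.2], [0, 0, 1.2, 0, 0, 0, 0.2], [0, 0, 1.2, 0, 0, 0, 0.2], [0, 0, 1.0, 0, 0, 0, 0.2], [0, 0, 1.0, 0, 0, 0, 0.2], [0, 0, 0.7, 0, 0, 0, 0.2], [0, 0, 0.3, 0, 0, 0, 0.2], [0, 0, 0, 0, 0, 0, 0.2], [0, 0, 0, 0, 0, 0, 0.2]]}}

```text
t: 4.33
tool_pos: [0.5692, 0.1015, 0.1145]
eef_rot: [0.598, 3.084, 0.0]
ft_force: [0.4, -0.6, -0.2]
gripper_width: 0.602
grasp_force: 0.0
```

{"api": "arm_command", "payload": {"steps": [[0, 0, 0, 0, 0, 0, 0], [0, 0, 0, 0, 0, 0, -0.2], [0, 0, 0, 0, 0, 0, -0.4], [0, 0, 0, 0, 0, 0, -0.6], [0, 0, 0, 0, 0, 0, -0.8], [0, 0, 0, 0, 0, 0, -1], [0, 0, 0, 0, 0, 0, -1], [0, 0, 0, 0, 0, 0, -1], [0, 0, 0, 0, 0, 0, -1], [0, 0, 0, 0, 0, 0, -1]], "newtons": 60}}

```text
t: 5.17
tool_pos: [0.5693, 0.1015, 0.1148]
eef_rot: [0.597, 3.083, 0.0]
ft_force: [-1.4, -0.8, 6.2]
gripper_width: 0.246
grasp_force: 59.0
```

Gripped at about 21 mm. Lifting 16 cm.

{"api": "arm_command", "payload": {"steps": [[0, 0, -0.5, 0, 0, 0, -1], [0, 0, -1.5, 0, 0, 0, -1], [0, 0, -2, 0, 0, 0, -1], [0, 0, -2, 0, 0, 0, -1], [0, 0, -2, 0, 0, 0, -1], [0, 0, -2, 0, 0, 0, -1], [0, 0, -2, 0, 0, 0, -1], [0, 0, -2, 0, 0, 0, -1], [0, 0, -1.5, 0, 0, 0, -1], [0, 0, -0.5, 0, 0, 0, -1]]}}

```text
t: 6.0
tool_pos: [0.5695, 0.1015, 0.2767]
eef_rot: [0.597, 3.081, 0.001]
ft_force: [0.0, 0.1, -1.3]
gripper_width: 0.246
grasp_force: 58.3
```

```bash
python3 - <<'E'
from h import *
np.set_printoptions(precision=4,suppress=True)
s=telemetry.get_state();p=s["tool_pos"];r=s["eef_rot"]
print(p,r,s["ft_force"],s["gripper_width"])
f2=2*np.arctan2(r[1],r[0]); tx=np.array([np.cos(f2),np.sin(f2)]);ty=np.array([tx[1],-tx[0]])
yaw=np.degrees(np.arctan2(ty[1],ty[0]));print("ty yaw",yaw,"turn about tool z (rad)",np.radians(yaw-(90+13.7)))
d=np.array([.5255,-.0972])-p[:2]; print("tool dx dy",d@tx,d@ty)
E
```

```text
[0.5695 0.1015 0.2767] [0.5969 3.0814 0.0013] [ 0.0344  0.0685 -1.2928] 0.24555775177282385
ty yaw 68.07257922893653 turn about tool z (rad) -0.6218157964484744
tool dx dy -0.033366374652883744 -0.20076447471639894
```

{"api": "arm_command", "payload": {"steps": [[-0.2, -1.0, 0, 0, 0, 0, -1], [-0.4, -2.2, 0, 0, 0, 0, -1], [-0.4, -2.4, 0, 0, 0, 0, -1], [-0.4, -2.4, 0, 0, 0, 0, -1], [-0.4, -2.4, 0, 0, 0, 0, -1], [-0.4, -2.4, 0, 0, 0, 0, -1], [-0.4, -2.4, 0, 0, 0, 0, -1], [-0.3, -2.4, 0, 0, 0, 0, -1], [-0.2, -1.6, 0, 0, 0, 0, -1], [-0.2, -0.9, 0, 0, 0, 0, -1]]}}

```text
t: 6.83
tool_pos: [0.5232, -0.0993, 0.2729]
eef_rot: [-0.6, -3.081, 0.0]
ft_force: [-0.3, -0.1, -2.0]
gripper_width: 0.245
grasp_force: 58.4
```

{"api": "arm_command", "payload": {"steps": [[0, 0, 0, 0, 0, -0.04, -1], [0, 0, 0, 0, 0, -0.07, -1], [0, 0, 0, 0, 0, -0.08, -1], [0, 0, 0, 0, 0, -0.08, -1], [0, 0, 0, 0, 0, -0.08, -1], [0, 0, 0, 0, 0, -0.08, -1], [0, 0, 0, 0, 0, -0.08, -1], [0, 0, 0, 0, 0, -0.07, -1], [0, 0, 0, 0, 0, -0.04, -1], [0, 0, 0, 0, 0, 0, -1]]}}

```text
t: 7.67
tool_pos: [0.5242, -0.0972, 0.2733]
eef_rot: [0.375, -3.118, -0.001]
ft_force: [0.0, 0.3, -1.3]
gripper_width: 0.246
grasp_force: 58.5
```

```bash
cat >> h.py <<'E'
def rel(tgt=(.5255,-.0972),yawt=13.7):
    s=telemetry.get_state();p=s["tool_pos"];r=s["eef_rot"]
    f2=2*np.arctan2(r[1],r[0]); tx=np.array([np.cos(f2),np.sin(f2)]);ty=np.array([tx[1],-tx[0]])
    yaw=np.degrees(np.arctan2(ty[1],ty[0]));d=np.array(tgt)-p[:2]
    print("pos",p.round(4),"rot",r.round(4),"F",s["ft_force"].round(2),"yaw cell",yaw-90,"turn",np.radians(yaw-90-yawt),"dx dy cm",100*d@tx,100*d@ty)
    return p,tx,ty
E
python3 - <<'E'
from h import *
np.set_printoptions(precision=4,suppress=True)
rel()
f=eyes.grab_frame("side");np.savez("side2.npz",**f)
for l in("cell_mid","cell_groove","well_mouth","housing"): print(l,[(np.round(d["xyz"],4),round(d["confidence"],2)) for d in eyes.tip_of("side",l)])
cv2.imwrite("pics/over.png",cv2.resize(f["frame"][30:220,240:400],None,fx=3.1,fy=3.1)[...,::-1])
P=cloud(f);m=(np.hypot(P[...,0]-.5255,P[...,1]+.097)<.04)&(f["depth"]>0)
for z0,z1 in((.16,.19),(.19,.21),(.21,.24),(.24,.265),(.15,.29),(.082,.096)):
    k=m&(P[...,2]>z0)&(P[...,2]<z1); q=P[k]
    if len(q)>5:
        r=cv2.minAreaRect((q[:,:2]*1000).astype(np.float32));print(z0,z1,len(q),np.round(r[0],1),np.round(r[1],1),round(r[2],1),"zmin",q[:,2].min())
E
```

```text
pos [ 0.5242 -0.0972  0.2733] rot [ 0.3748 -3.1177 -0.001 ] F [ 0.04  0.26 -1.3 ] yaw cell 13.710228505492566 turn 0.00017852109840361152 dx dy cm -0.1318221814683761 -0.02901782935407641
cell_mid [(array([ 0.5258, -0.0953,  0.2281]), 0.84), (array([0.5963, 0.0037, 0.0613]), 0.74), (array([0.6323, 0.1717, 0.0663]), 0.7)]
cell_groove [(array([0.6306, 0.1724, 0.037 ]), 0.85), (array([ 0.5257, -0.0988,  0.1968]), 0.78), (array([0.5979, 0.0058, 0.0397]), 0.64)]
well_mouth [(array([ 0.5238, -0.0961,  0.0918]), 0.75)]
housing [(array([ 0.4849, -0.1074,  0.071 ]), 0.58)]
0.16 0.19 147 [524.3 -89. ] [17.7 35. ] 74.8 zmin 0.1600824216777089
0.19 0.21 79 [524.2 -91.9] [29.6 19.7] 1.6 zmin 0.19033355412985925
0.21 0.24 156 [527.4 -88.8] [18.5 35.9] 71.0 zmin 0.2102692253361788
0.24 0.265 137 [527.3 -87. ] [21.1 36.2] 74.0 zmin 0.24003010068753405
0.15 0.29 671 [525.8 -88.5] [33.3 37.8] 76.0 zmin 0.1600824216777089
0.082 0.096 257 [524.5 -96.9] [68.8 65.5] 14.4 zmin 0.08211998705315496
```

View pics/over.png

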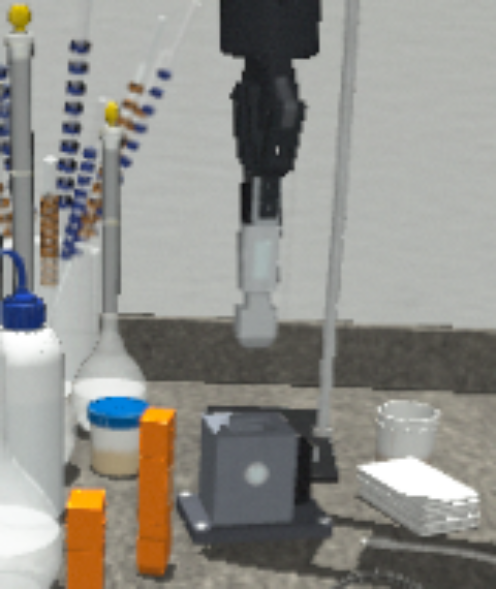

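The side view shows the cell upright over the tower, with its foot at (256,345) in the crop and the groove narrowing above it. I'll check tilt and alignment against the tower in this same picture.

```bash
python3 - <<'E'
from h import *
np.set_printoptions(precision=1,suppress=True)
f=dict(np.load("side2.npz"));P=cloud(f)
a=np.radians(13.7);ex=np.array([np.cos(a),np.sin(a)]);ey=np.array([-ex[1],ex[0]])
D=P[...,:2]-np.array([.5255,-.0972]);X=D@ex*1000;Y=D@ey*1000;Z=P[...,2]*1000
m=(np.hypot(X,Y)<60)&(f["depth"]>0)
print("cell rows: row z xmin xmax mid ymed")
for v in range(384):
    k=np.nonzero(m[v]&(Z[v]>150)&(Z[v]<270)&(abs(X[v])<25))[0]
    if len(k)>4 and v%2==0: print(v,Z[v,k].mean(),X[v,k].min(),X[v,k].max(),(X[v,k].min()+X[v,k].max())/2,np.median(Y[v,k]),len(k))
print("tower")
for v in range(150,215,4):
    k=np.nonzero(m[v]&(Z[v]>20)&(Z[v]<80)&(Y[v]>20)&(Y[v]<38))[0]
    if len(k)>4: print(v,Z[v,k].mean(),X[v,k].min(),X[v,k].max(),(X[v,k].min()+X[v,k].max())/2,np.median(Y[v,k]),len(k))
E
```

```text
cell rows: row z xmin xmax mid ymed
98 268.3916704370753 -14.071711925162104 14.395582118704404 0.16193509677114992 10.362092427290904 5
100 264.9838302657948 -15.185344455004655 14.522418308447218 -0.3314630732787185 17.579241775894722 14
102 259.7175373750694 -15.517849818878112 14.995750404097105 -0.26104970739050337 16.4440561341992 14
104 254.25371896505231 -14.775675018659957 15.196446606994432 0.21038579416723735 11.388142174507465 14
106 249.11827629308954 -15.170677659960912 14.793041876508754 -0.188817891726079 10.487460183061582 15
108 244.3578550919883 -12.616931081925655 14.939727149114521 1.1613980335944332 11.81874960415254 14
110 239.34275442166137 -13.169471300782849 14.841592218728763 0.8360604589729572 10.559793264312276 14
112 234.66008189406918 -13.60550669775648 15.069495076150302 0.7319941891969108 11.113276647803954 13
114 229.39469152569433 -14.548492062650686 13.644311553856296 -0.45209025439719497 10.380841211814715 13
116 224.49783467063645 -14.09572734631355 12.843789193568455 -0.6259690763725478 10.142070394990137 13
118 219.55214654245054 -14.6075921944
[... 1094 characters left out ...]
660903691295 -13.066257874408068 10.073513278912811 -1.4963722977476284 9.353578551019467 10
tower
174 79.15074329384626 -33.90711317890041 33.1055313749771 -0.40079090196165623 29.58890386153452 15
178 69.17825590268485 -34.23298158750374 33.274233925564594 -0.4793738309695712 30.724012049139567 27
182 58.55734353951544 -34.550854983954 33.56848058271171 -0.4911872006211446 31.26367623028435 27
186 47.02345793968131 -32.561139736510036 33.284726055012555 0.36179315925125977 30.379313657975054 26
190 35.8591170211851 -34.00331798221935 33.300620365856986 -0.3513488081811822 30.77228700523702 27
194 24.51296719137504 -34.6998722202378 32.80986910091404 -0.945001559661879 30.153102881348136 27
```

The cell sits about 0.5 mm off in x and 1 mm off in y relative to the tower. I'll correct that and descend to just above the mouth.

{"api": "arm_command", "payload": {"steps": [[-0.05, 0.08, 0.3, 0, 0, 0, -1], [0, 0, 0.7, 0, 0, 0, -1], [0, 0, 0.8, 0, 0, 0, -1], [0, 0, 0.8, 0, 0, 0, -1], [0, 0, 0.8, 0, 0, 0, -1], [0, 0, 0.8, 0, 0, 0, -1], [0, 0, 0.8, 0, 0, 0, -1], [0, 0, 0.6, 0, 0, 0, -1], [0, 0, 0.4, 0, 0, 0, -1], [0, 0, 0, 0, 0, 0, -1]]}}

```text
t: 8.75
tool_pos: [0.5245, -0.0964, 0.2133]
eef_rot: [0.371, -3.118, -0.001]
ft_force: [-0.2, -0.1, -1.1]
gripper_width: 0.245
grasp_force: 58.4
```

```bash
python3 - <<'E'
from h import *
rel()
f=eyes.grab_frame("side");P=cloud(f)
a=np.radians(13.7);ex=np.array([np.cos(a),np.sin(a)]);ey=np.array([-ex[1],ex[0]])
D=P[...,:2]-np.array([.5255,-.0972]);X=D@ex*1000;Y=D@ey*1000;Z=P[...,2]*1000
m=(np.hypot(X,Y)<60)&(f["depth"]>0)
def rows(k0,n):
    r=[]
    for v in range(384):
        k=np.nonzero(m[v]&k0[v])[0]
        if len(k)>6: r.append([Z[v,k].mean(),X[v,k].min(),X[v,k].max(),np.median(Y[v,k])])
    r=np.array(r); print(n,len(r),"mid",np.median((r[:,1]+r[:,2])/2),"y",np.median(r[:,3]),"z",r[:,0].min(),r[:,0].max())
for z in(98,110,120,140,150,160): rows((Z>z)&(Z<z+10)&(abs(X)<25),"cell%d"%z)
rows((Z>20)&(Z<80)&(Y>20)&(Y<38),"tower")
cv2.imwrite("pics/near.png",cv2.resize(f["frame"][60:210,260:380],None,fx=4,fy=4,interpolation=cv2.INTER_CUBIC)[...,::-1])
E
```

```text
pos [ 0.5245 -0.0964  0.2133] rot [ 3.7150e-01 -3.1182e+00 -9.0000e-04] F [-0.22 -0.1  -1.1 ] yaw cell 13.587544596808883 turn -0.0019627170473427245 dx dy cm -0.07679366496763385 -0.1039717256006214
cell98 3 mid -0.9965749522021046 y 10.319400394308927 z 99.50290608381107 105.27272507004407
cell110 4 mid -0.7468544131277635 y 10.992061294978052 z 111.27653053182435 118.54061974043975
cell120 4 mid -0.6456206219666529 y 10.78405741497954 z 121.46598830447054 129.27897757833432
cell140 3 mid -0.6678374551967705 y 11.399686686784882 z 142.95348216653696 148.13194644136783
cell150 4 mid -1.0669528171795126 y 11.388937455256546 z 151.05478551640238 158.29567394517412
cell160 4 mid -0.5886410283516392 y 11.22610201994472 z 161.47849557552334 169.16547981702908
tower 22 mid -0.7539616443096548 y 30.64186131821001 z 21.895438339491225 79.13352488193863
```

View pics/near.png

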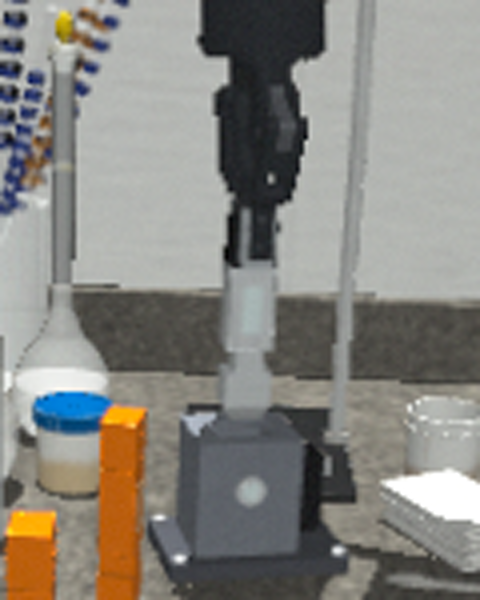

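The view shows the cell's foot (245,415) centred over the tower mouth, and the depth readings agree to about 0.6 mm. Inserting slowly.

{"api": "arm_command", "payload": {"steps": [[0, 0, 0.12, 0, 0, 0, -1], [0, 0, 0.12, 0, 0, 0, -1], [0, 0, 0.12, 0, 0, 0, -1], [0, 0, 0.12, 0, 0, 0, -1], [0, 0, 0.12, 0, 0, 0, -1], [0, 0, 0.12, 0, 0, 0, -1], [0, 0, 0.12, 0, 0, 0, -1], [0, 0, 0.12, 0, 0, 0, -1], [0, 0, 0.12, 0, 0, 0, -1], [0, 0, 0.12, 0, 0, 0, -1]]}}

```text
t: 9.63
tool_pos: [0.5248, -0.0965, 0.2022]
eef_rot: [0.372, -3.119, 0.0]
ft_force: [0.6, -0.4, -2.3]
gripper_width: 0.249
grasp_force: 58.4
```

{"api": "arm_command", "payload": {"steps": [[0, 0, 0.08, 0, 0, 0, -1], [0, 0, 0.08, 0, 0, 0, -1], [0, 0, 0.08, 0, 0, 0, -1], [0, 0, 0.08, 0, 0, 0, -1], [0, 0, 0.08, 0, 0, 0, -1], [0, 0, 0.08, 0, 0, 0, -1], [0, 0, 0.08, 0, 0, 0, -1], [0, 0, 0.08, 0, 0, 0, -1], [0, 0, 0.08, 0, 0, 0, -1], [0, 0, 0.08, 0, 0, 0, -1]]}}

```text
t: 10.47
tool_pos: [0.5248, -0.0965, 0.1942]
eef_rot: [-0.372, 3.119, 0.0]
ft_force: [0.1, 0.1, -1.6]
gripper_width: 0.245
grasp_force: 58.4
```

{"api": "arm_command", "payload": {"steps": [[0, 0, 0.06, 0, 0, 0, -1], [0, 0, 0.06, 0, 0, 0, -1], [0, 0, 0.06, 0, 0, 0, -1], [0, 0, 0.06, 0, 0, 0, -1], [0, 0, 0.06, 0, 0, 0, -1], [0, 0, 0.06, 0, 0, 0, -1], [0, 0, 0.06, 0, 0, 0, -1], [0, 0, 0.06, 0, 0, 0, -1], [0, 0, 0.06, 0, 0, 0, -1], [0, 0, 0.06, 0, 0, 0, -1]]}}

```text
t: 11.3
tool_pos: [0.5248, -0.0965, 0.1882]
eef_rot: [0.372, -3.12, 0.0]
ft_force: [-0.9, -0.0, -1.7]
gripper_width: 0.246
grasp_force: 58.4
```

{"api": "arm_command", "payload": {"steps": [[0, 0, 0.06, 0, 0, 0, -1], [0, 0, 0.06, 0, 0, 0, -1], [0, 0, 0.06, 0, 0, 0, -1], [0, 0, 0.06, 0, 0, 0, -1], [0, 0, 0.06, 0, 0, 0, -1], [0, 0, 0.06, 0, 0, 0, -1], [0, 0, 0.06, 0, 0, 0, -1], [0, 0, 0.06, 0, 0, 0, -1], [0, 0, 0.06, 0, 0, 0, -1], [0, 0, 0.06, 0, 0, 0, -1]]}}

```text
t: 12.13
tool_pos: [0.5253, -0.0966, 0.1828]
eef_rot: [-0.372, 3.118, -0.001]
ft_force: [2.1, 0.8, 6.0]
gripper_width: 0.245
grasp_force: 59.2
```

{"api": "arm_command", "payload": {"steps": [[0, 0, 0.03, 0, 0, 0, -1], [0, 0, 0.03, 0, 0, 0, -1], [0, 0, 0.03, 0, 0, 0, -1], [0, 0, 0.03, 0, 0, 0, -1], [0, 0, 0.03, 0, 0, 0, -1], [0, 0, 0.03, 0, 0, 0, -1], [0, 0, 0.03, 0, 0, 0, -1], [0, 0, 0.03, 0, 0, 0, -1], [0, 0, 0.03, 0, 0, 0, -1], [0, 0, 0.03, 0, 0, 0, -1]]}}

```text
t: 12.97
tool_pos: [0.5253, -0.0966, 0.1798]
eef_rot: [-0.372, 3.118, -0.001]
ft_force: [2.7, -0.2, 5.1]
gripper_width: 0.245
grasp_force: 59.3
```

{"api": "arm_command", "payload": {"steps": [[0, 0, 0.04, 0, 0, 0, -1], [0, 0, 0.04, 0, 0, 0, -1], [0, 0, 0.04, 0, 0, 0, -1], [0, 0, 0.04, 0, 0, 0, -1], [0, 0, 0.04, 0, 0, 0, -1], [0, 0, 0.04, 0, 0, 0, -1], [0, 0, 0.04, 0, 0, 0, -1], [0, 0, 0.04, 0, 0, 0, -1], [0, 0, 0.04, 0, 0, 0, -1], [0, 0, 0.04, 0, 0, 0, -1]]}}

```text
t: 13.8
tool_pos: [0.525, -0.0965, 0.1753]
eef_rot: [-0.372, 3.119, -0.0]
ft_force: [2.4, 0.0, 3.2]
gripper_width: 0.25
grasp_force: 59.0
```

{"api": "arm_command", "payload": {"steps": [[0, 0, 0.04, 0, 0, 0, -1], [0, 0, 0.04, 0, 0, 0, -1], [0, 0, 0.04, 0, 0, 0, -1], [0, 0, 0.04, 0, 0, 0, -1], [0, 0, 0.04, 0, 0, 0, -1], [0, 0, 0.04, 0, 0, 0, -1], [0, 0, 0.04, 0, 0, 0, -1], [0, 0, 0.04, 0, 0, 0, -1], [0, 0, 0.04, 0, 0, 0, -1], [0, 0, 0.04, 0, 0, 0, -1]]}}

```text
t: 14.63
tool_pos: [0.5248, -0.0965, 0.1712]
eef_rot: [-0.372, 3.12, 0.0]
ft_force: [4.2, 1.4, 3.3]
gripper_width: 0.249
grasp_force: 58.9
```

{"api": "arm_command", "payload": {"steps": [[0, 0, 0.04, 0, 0, 0, -1], [0, 0, 0.04, 0, 0, 0, -1], [0, 0, 0.04, 0, 0, 0, -1], [0, 0, 0.04, 0, 0, 0, -1], [0, 0, 0.04, 0, 0, 0, -1], [0, 0, 0.04, 0, 0, 0, -1], [0, 0, 0.04, 0, 0, 0, -1], [0, 0, 0.04, 0, 0, 0, -1], [0, 0, 0.04, 0, 0, 0, -1], [0, 0, 0.04, 0, 0, 0, -1]]}}

```text
t: 15.47
tool_pos: [0.5249, -0.0964, 0.1673]
eef_rot: [-0.372, 3.119, -0.0]
ft_force: [4.1, 1.6, 3.4]
gripper_width: 0.246
grasp_force: 58.9
```

{"api": "arm_command", "payload": {"steps": [[0, 0, 0.03, 0, 0, 0, -1], [0, 0, 0.03, 0, 0, 0, -1], [0, 0, 0.03, 0, 0, 0, -1], [0, 0, 0.03, 0, 0, 0, -1], [0, 0, 0.03, 0, 0, 0, -1], [0, 0, 0.03, 0, 0, 0, -1], [0, 0, 0.03, 0, 0, 0, -1], [0, 0, 0.03, 0, 0, 0, -1], [0, 0, 0.03, 0, 0, 0, -1], [0, 0, 0.03, 0, 0, 0, -1]]}}

```text
t: 16.3
tool_pos: [0.5248, -0.0965, 0.1643]
eef_rot: [-0.372, 3.12, 0.0]
ft_force: [3.9, 0.9, 1.3]
gripper_width: 0.244
grasp_force: 58.9
```

{"api": "arm_command", "payload": {"steps": [[0, 0, 0.02, 0, 0, 0, -1], [0, 0, 0.02, 0, 0, 0, -1], [0, 0, 0.02, 0, 0, 0, -1], [0, 0, 0.02, 0, 0, 0, -1], [0, 0, 0.02, 0, 0, 0, -1], [0, 0, 0.02, 0, 0, 0, -1], [0, 0, 0.02, 0, 0, 0, -1], [0, 0, 0.02, 0, 0, 0, -1], [0, 0, 0.02, 0, 0, 0, -1], [0, 0, 0.02, 0, 0, 0, -1]]}}

```text
t: 17.13
tool_pos: [0.5248, -0.0965, 0.1623]
eef_rot: [-0.372, 3.119, -0.0]
ft_force: [5.6, 0.2, 3.2]
gripper_width: 0.246
grasp_force: 58.9
```

{"api": "arm_command", "payload": {"steps": [[0, 0, 0.02, 0, 0, 0, -1], [0, 0, 0.02, 0, 0, 0, -1], [0, 0, 0.02, 0, 0, 0, -1], [0, 0, 0.02, 0, 0, 0, -1], [0, 0, 0.02, 0, 0, 0, -1], [0, 0, 0.02, 0, 0, 0, -1], [0, 0, 0.02, 0, 0, 0, -1], [0, 0, 0.02, 0, 0, 0, -1], [0, 0, 0.02, 0, 0, 0, -1], [0, 0, 0.02, 0, 0, 0, -1]]}}

```text
t: 17.97
tool_pos: [0.5249, -0.0965, 0.1603]
eef_rot: [-0.372, 3.119, -0.0]
ft_force: [5.0, 0.7, 3.6]
gripper_width: 0.247
grasp_force: 58.9
```

{"api": "arm_command", "payload": {"steps": [[0, 0, 0.02, 0, 0, 0, -1], [0, 0, 0.02, 0, 0, 0, -1], [0, 0, 0.02, 0, 0, 0, -1], [0, 0, 0.02, 0, 0, 0, -1], [0, 0, 0.02, 0, 0, 0, -1], [0, 0, 0.02, 0, 0, 0, -1], [0, 0, 0.02, 0, 0, 0, -1], [0, 0, 0.02, 0, 0, 0, -1], [0, 0, 0.02, 0, 0, 0, -1], [0, 0, 0.02, 0, 0, 0, -1]]}}

```text
t: 18.8
tool_pos: [0.5249, -0.0965, 0.1583]
eef_rot: [-0.372, 3.119, -0.0]
ft_force: [5.4, 1.7, 3.2]
gripper_width: 0.247
grasp_force: 58.9
```

{"api": "arm_command", "payload": {"steps": [[0, 0, 0.015, 0, 0, 0, -1], [0, 0, 0.015, 0, 0, 0, -1], [0, 0, 0.015, 0, 0, 0, -1], [0, 0, 0.015, 0, 0, 0, -1], [0, 0, 0.015, 0, 0, 0, -1], [0, 0, 0.015, 0, 0, 0, -1], [0, 0, 0.015, 0, 0, 0, -1], [0, 0, 0.015, 0, 0, 0, -1], [0, 0, 0.015, 0, 0, 0, -1], [0, 0, 0.015, 0, 0, 0, -1]]}}

```text
t: 19.63
tool_pos: [0.5249, -0.0965, 0.1568]
eef_rot: [-0.372, 3.119, -0.0]
ft_force: [5.6, 1.0, 2.2]
gripper_width: 0.245
grasp_force: 58.8
```

{"api": "arm_command", "payload": {"steps": [[0, 0, 0.015, 0, 0, 0, -1], [0, 0, 0.015, 0, 0, 0, -1], [0, 0, 0.015, 0, 0, 0, -1], [0, 0, 0.015, 0, 0, 0, -1], [0, 0, 0.015, 0, 0, 0, -1], [0, 0, 0.015, 0, 0, 0, -1], [0, 0, 0.015, 0, 0, 0, -1], [0, 0, 0.015, 0, 0, 0, -1], [0, 0, 0.015, 0, 0, 0, -1], [0, 0, 0.015, 0, 0, 0, -1]]}}

```text
t: 20.47
tool_pos: [0.5246, -0.0964, 0.155]
eef_rot: [0.372, -3.119, -0.0]
ft_force: [5.3, -0.1, -0.8]
gripper_width: 0.25
grasp_force: 59.0
```

{"api": "arm_command", "payload": {"steps": [[0, 0, 0.01, 0, 0, 0, -1], [0, 0, 0.01, 0, 0, 0, -1], [0, 0, 0.01, 0, 0, 0, -1], [0, 0, 0.01, 0, 0, 0, -1], [0, 0, 0.01, 0, 0, 0, -1], [0, 0, 0.01, 0, 0, 0, -1], [0, 0, 0.01, 0, 0, 0, -1], [0, 0, 0.01, 0, 0, 0, -1], [0, 0, 0.01, 0, 0, 0, -1], [0, 0, 0.01, 0, 0, 0, -1]]}}

```text
t: 21.3
tool_pos: [0.5248, -0.0964, 0.1542]
eef_rot: [0.372, -3.119, -0.0]
ft_force: [3.5, 0.8, -0.2]
gripper_width: 0.246
grasp_force: 59.0
```

{"api": "arm_command", "payload": {"steps": [[0, 0, 0.01, 0, 0, 0, -1], [0, 0, 0.01, 0, 0, 0, -1], [0, 0, 0.01, 0, 0, 0, -1], [0, 0, 0.01, 0, 0, 0, -1], [0, 0, 0.01, 0, 0, 0, -1], [0, 0, 0.01, 0, 0, 0, -1], [0, 0, 0.01, 0, 0, 0, -1], [0, 0, 0.01, 0, 0, 0, -1], [0, 0, 0.01, 0, 0, 0, -1], [0, 0, 0.01, 0, 0, 0, -1]]}}

```text
t: 22.13
tool_pos: [0.5248, -0.0965, 0.1532]
eef_rot: [0.372, -3.119, -0.0]
ft_force: [3.1, 0.2, -2.2]
gripper_width: 0.246
grasp_force: 58.8
```

{"api": "arm_command", "payload": {"steps": [[0, 0, 0.01, 0, 0, 0, -1], [0, 0, 0.01, 0, 0, 0, -1], [0, 0, 0.01, 0, 0, 0, -1], [0, 0, 0.01, 0, 0, 0, -1], [0, 0, 0.01, 0, 0, 0, -1], [0, 0, 0.01, 0, 0, 0, -1], [0, 0, 0.01, 0, 0, 0, -1], [0, 0, 0.01, 0, 0, 0, -1], [0, 0, 0.01, 0, 0, 0, -1], [0, 0, 0.01, 0, 0, 0, -1]]}}

```text
t: 22.97
tool_pos: [0.5247, -0.0964, 0.1522]
eef_rot: [0.372, -3.119, -0.0]
ft_force: [3.5, 0.2, -3.5]
gripper_width: 0.247
grasp_force: 58.6
```

{"api": "arm_command", "payload": {"steps": [[0, 0, 0.01, 0, 0, 0, -1], [0, 0, 0.01, 0, 0, 0, -1], [0, 0, 0.01, 0, 0, 0, -1], [0, 0, 0.01, 0, 0, 0, -1], [0, 0, 0.01, 0, 0, 0, -1], [0, 0, 0.01, 0, 0, 0, -1], [0, 0, 0.01, 0, 0, 0, -1], [0, 0, 0.01, 0, 0, 0, -1], [0, 0, 0.01, 0, 0, 0, -1], [0, 0, 0.01, 0, 0, 0, -1]]}}

```text
t: 23.8
tool_pos: [0.5248, -0.0965, 0.1513]
eef_rot: [0.372, -3.119, -0.0]
ft_force: [2.7, 0.1, -3.1]
gripper_width: 0.247
grasp_force: 58.6
```

{"api": "arm_command", "payload": {"steps": [[0, 0, 0.01, 0, 0, 0, -1], [0, 0, 0.01, 0, 0, 0, -1], [0, 0, 0.01, 0, 0, 0, -1], [0, 0, 0.01, 0, 0, 0, -1], [0, 0, 0.01, 0, 0, 0, -1], [0, 0, 0.01, 0, 0, 0, -1], [0, 0, 0.01, 0, 0, 0, -1], [0, 0, 0.01, 0, 0, 0, -1], [0, 0, 0.01, 0, 0, 0, -1], [0, 0, 0.01, 0, 0, 0, -1]]}}

```text
t: 24.63
tool_pos: [0.5248, -0.0965, 0.1503]
eef_rot: [-0.372, 3.12, -0.0]
ft_force: [1.7, 0.1, -0.8]
gripper_width: 0.244
grasp_force: 58.9
```

{"api": "arm_command", "payload": {"steps": [[0, 0, 0.01, 0, 0, 0, -1], [0, 0, 0.01, 0, 0, 0, -1], [0, 0, 0.01, 0, 0, 0, -1], [0, 0, 0.01, 0, 0, 0, -1], [0, 0, 0.01, 0, 0, 0, -1], [0, 0, 0.01, 0, 0, 0, -1], [0, 0, 0.01, 0, 0, 0, -1], [0, 0, 0.01, 0, 0, 0, -1], [0, 0, 0, 0, 0, 0, -1], [0, 0, 0, 0, 0, 0, -1]]}}

```text
t: 25.47
tool_pos: [0.5249, -0.0965, 0.1495]
eef_rot: [-0.372, 3.119, -0.0]
ft_force: [0.6, 1.0, 0.9]
gripper_width: 0.247
grasp_force: 59.0
```

{"api": "arm_command", "payload": {"steps": [[0, 0, 0.01, 0, 0, 0, -1], [0, 0, 0.01, 0, 0, 0, -1], [0, 0, 0.01, 0, 0, 0, -1], [0, 0, 0.01, 0, 0, 0, -1], [0, 0, 0.01, 0, 0, 0, -1], [0, 0, 0.01, 0, 0, 0, -1], [0, 0, 0.01, 0, 0, 0, -1], [0, 0, 0, 0, 0, 0, -1], [0, 0, 0, 0, 0, 0, -1], [0, 0, 0, 0, 0, 0, -1]]}}

```text
t: 26.3
tool_pos: [0.5249, -0.0965, 0.1488]
eef_rot: [-0.372, 3.119, -0.0]
ft_force: [1.3, 1.0, 1.2]
gripper_width: 0.252
grasp_force: 59.1
```

{"api": "arm_command", "payload": {"steps": [[0, 0, 0.01, 0, 0, 0, -1], [0, 0, 0.01, 0, 0, 0, -1], [0, 0, 0.01, 0, 0, 0, -1], [0, 0, 0.01, 0, 0, 0, -1], [0, 0, 0.01, 0, 0, 0, -1], [0, 0, 0.01, 0, 0, 0, -1], [0, 0, 0.01, 0, 0, 0, -1], [0, 0, 0, 0, 0, 0, -1], [0, 0, 0, 0, 0, 0, -1], [0, 0, 0, 0, 0, 0, -1]]}}

```text
t: 27.13
tool_pos: [0.5249, -0.0965, 0.1482]
eef_rot: [-0.372, 3.119, -0.0]
ft_force: [0.8, 1.9, 3.2]
gripper_width: 0.249
grasp_force: 59.6
```

{"api": "arm_command", "payload": {"steps": [[0, 0, 0.01, 0, 0, 0, -1], [0, 0, 0.01, 0, 0, 0, -1], [0, 0, 0.01, 0, 0, 0, -1], [0, 0, 0.01, 0, 0, 0, -1], [0, 0, 0.01, 0, 0, 0, -1], [0, 0, 0, 0, 0, 0, -1], [0, 0, 0, 0, 0, 0, -1], [0, 0, 0, 0, 0, 0, -1], [0, 0, 0, 0, 0, 0, -1], [0, 0, 0, 0, 0, 0, -1]]}}

```text
t: 27.97
tool_pos: [0.5251, -0.0965, 0.1481]
eef_rot: [-0.372, 3.119, -0.0]
ft_force: [0.5, 1.8, 8.8]
gripper_width: 0.244
grasp_force: 60.2
```

{"api": "arm_command", "payload": {"steps": [[0, 0, 0.01, 0, 0, 0, -1], [0, 0, 0.01, 0, 0, 0, -1], [0, 0, 0, 0, 0, 0, -1], [0, 0, 0, 0, 0, 0, -1], [0, 0, 0, 0, 0, 0, -1], [0, 0, 0, 0, 0, 0, -1], [0, 0, 0, 0, 0, 0, -1], [0, 0, 0, 0, 0, 0, -1], [0, 0, 0, 0, 0, 0, -1], [0, 0, 0, 0, 0, 0, -1]]}}

```text
t: 28.8
tool_pos: [0.5251, -0.0965, 0.148]
eef_rot: [-0.372, 3.119, -0.0]
ft_force: [-0.3, 1.2, 10.0]
gripper_width: 0.252
grasp_force: 60.5
```

Net force is about 11 N with a hard stop after the click, so it's seated. I'll ease off slightly and open.

{"api": "arm_command", "payload": {"steps": [[0, 0, -0.02, 0, 0, 0, -1], [0, 0, -0.02, 0, 0, 0, -1], [0, 0, -0.02, 0, 0, 0, -1], [0, 0, -0.02, 0, 0, 0, -1], [0, 0, 0, 0, 0, 0, -1], [0, 0, 0, 0, 0, 0, -1], [0, 0, 0, 0, 0, 0, -1], [0, 0, 0, 0, 0, 0, -1], [0, 0, 0, 0, 0, 0, -1], [0, 0, 0, 0, 0, 0, -1]], "newtons": 30}}

```text
t: 29.63
tool_pos: [0.5248, -0.0965, 0.1482]
eef_rot: [-0.372, 3.119, -0.0]
ft_force: [1.2, -0.1, 2.5]
gripper_width: 0.248
grasp_force: 59.4
```

{"api": "arm_command", "payload": {"steps": [[0, 0, 0, 0, 0, 0, -0.5], [0, 0, 0, 0, 0, 0, -0.4], [0, 0, 0, 0, 0, 0, -0.3], [0, 0, 0, 0, 0, 0, -0.2], [0, 0, 0, 0, 0, 0, -0.1], [0, 0, 0, 0, 0, 0, 0], [0, 0, 0, 0, 0, 0, 0.1], [0, 0, 0, 0, 0, 0, 0.2], [0, 0, 0, 0, 0, 0, 0.2], [0, 0, 0, 0, 0, 0, 0.2]]}}

```text
t: 30.47
tool_pos: [0.5248, -0.0964, 0.1482]
eef_rot: [0.372, -3.119, -0.0]
ft_force: [0.7, 0.6, -0.3]
gripper_width: 0.603
grasp_force: 0.0
```

Released. Retreating upward and checking.

{"api": "arm_command", "payload": {"steps": [[0, 0, -0.5, 0, 0, 0, 0.2], [0, 0, -1, 0, 0, 0, 0.2], [0, 0, -1.5, 0, 0, 0, 0.2], [0, 0, -1.5, 0, 0, 0, 0.2], [0, 0, -1.5, 0, 0, 0, 0.2], [0, 0, -1.5, 0, 0, 0, 0.2], [0, 0, -1.5, 0, 0, 0, 0.2], [0, 0, -1.5, 0, 0, 0, 0.2], [0, 0, -1, 0, 0, 0, 0.2], [0, 0, -0.5, 0, 0, 0, 0.2]]}}

```text
t: 31.3
tool_pos: [0.5252, -0.0966, 0.2702]
eef_rot: [-0.371, 3.117, -0.002]
ft_force: [-0.1, -0.6, -0.8]
gripper_width: 0.601
grasp_force: 0.0
```

```bash
python3 - <<'E'
from h import *
rel()
f=eyes.grab_frame("side");P=cloud(f)
a=np.radians(13.7);ex=np.array([np.cos(a),np.sin(a)]);ey=np.array([-ex[1],ex[0]])
D=P[...,:2]-np.array([.5255,-.0972]);X=D@ex*1000;Y=D@ey*1000;Z=P[...,2]*1000
m=(np.hypot(X,Y)<25)&(f["depth"]>0)&(Z>93)&(Z<200)
z=Z[m];print("cell top z",np.percentile(z,[90,97,99,100]))
for lo,hi in((95,110),(110,130),(130,150),(150,170)):
    k=m&(Z>lo)&(Z<hi)
    if k.sum()>5: print(lo,(X[k].min()+X[k].max())/2,np.median(Y[k]),k.sum())
for l in("cell_mid","blank_mid"): print(l,[(np.round(d["xyz"],4),round(d["confidence"],2)) for d in eyes.tip_of("side",l)])
cv2.imwrite("pics/end.png",cv2.resize(f["frame"][60:290,240:400],None,fx=2.6,fy=2.6,interpolation=cv2.INTER_CUBIC)[...,::-1])
E
```

```text
pos [ 0.5252 -0.0966  0.2702] rot [-3.7140e-01  3.1172e+00 -1.5000e-03] F [-0.14 -0.61 -0.78] yaw cell 13.590267534299372 turn -0.0019151928228076972 dx dy cm -0.010041663499147776 -0.06843514747764104
cell top z [161.86125721 165.6375884  166.02252086 166.28194056]
95 0.7582815883960103 10.942272342408051 70
110 0.2198200353100992 10.553688242094578 101
130 0.5133858002439107 10.700513127347827 101
150 0.7460151688333712 10.322652448352294 102
cell_mid [(array([ 0.5255, -0.0957,  0.1052]), 0.64), (array([0.6301, 0.1695, 0.0634]), 0.55)]
blank_mid [(array([0.5641, 0.2365, 0.038 ]), 0.74)]
```

View pics/end.png

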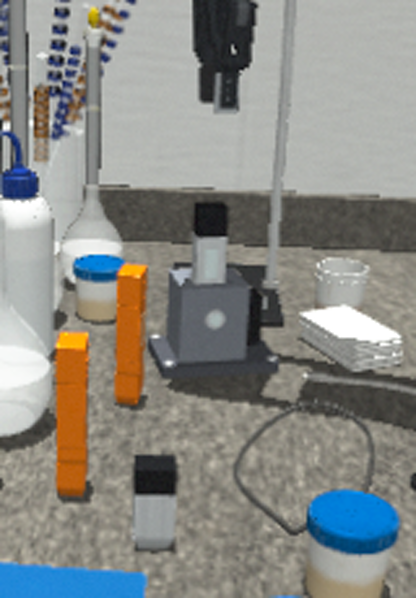

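The view shows the cell upright in the tower (210,240), the gripper clear above it, and the blank untouched at (155,500). The cell's top is at about 165.5 mm, so its foot is near 35 mm. That is about 2 mm above the pressed-down stop, as expected for a held cell.

```bash
python3 -c "
from h import *
print(order.sign_off())"
```

```text
the job is handed in; nothing more can be done
None
```

The sample cell is clicked into the holder and stands upright, held and released. The highest force reading was about 11 N net (checked after each 0.8 s move), and the blank was left where it stood; I handed the job in at about 31 s.

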